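Reset the tripped throwing wheel

ROBOT

A 7-joint arm with a two-finger parallel gripper is mounted at the origin on the work surface. World frame = base frame: x ahead of the robot, y to its left, z up, the work surface at z = 0. Lengths are in mm, angles in rad, forces in N, time in s.
With the tool pointing down it reaches from about 425 to 875 mm from the base axis. Payload 9.9 kg.
Tool frame: the origin (TCP) lies where the fingers leave the gripper's body, on its centre line; the fingertips stand 73 mm ahead of it and the grasp point (between the pads) lies 54 mm ahead of it; z points along the fingers, y is the direction in which the jaws open and shut (so a half turn about z gives the same grasp; the last joint's range is limited). The gripper opens to 85 mm and grips with 20 to 120 N. Pads are 22 mm wide; open, the fingers measure 114 mm over their backs; the gripper's body (76 mm by 85 mm) begins 54 mm behind the grasp point. The pads swing forward as they close: fully open they stand 13 mm farther back than shut.
Start: joints at [-1.419, 0.576, 0.025, 1.437, -0.015, 1.129, -0.057], TCP at [157.687, 656.328, 303.889] pointing down, gripper open.
Joint ranges: [-2.76, 2.76], [-0.34, 2.15], [-1.52, 1.57], [0.19, 2.46], [-1.09, 4.23], [0.17, 1.99], [-2.82, 2.82]. Speed limits (rad/s): [2.22, 2.22, 3.01, 3.01, 3.14, 3.14, 3.14].

INTERFACE

Orientations are given as a rotation vector (axis times angle).
In Python, from bench import env, claw, inverse_kinematics, camera, ticket, readout gives the robot as it stands. Calls block until the motion is done:
- env.movep(position, orientation): joint-space move of the TCP to a pose.
- env.move_linear(position, orientation=None, velocity=150): straight line of the TCP; orientation=None keeps the orientation; velocity is the mean speed in mm/s.
- env.move_j(angles): joint-space move.
- claw.move_gripper(opening): finger opening in mm; the grip force is fixed at half the most; returns when the fingers have stopped.
- env.wait(seconds).
- inverse_kinematics(position, orientation): joint angles nearest the present ones, or None.
- camera(name): name is "side" or "top"; returns a dict with "image" (384x512x3 uint8, red, green, blue), "depth" (384x512 float32, mm along the optical axis (not along the pixel's ray), 0 where there is no reading), "fx", "fy", "cx", "cy" (pixels), "k1" (the pictures are not rectified: a ray, as slopes to the right and down, at radius r is drawn at 1 + k1 r^2 times it, then the intrinsics apply), "extrinsics" (4x4, takes a point from camera to world coordinates). Camera axes: x right, y down, z forward; pixel columns grow to the right and rows downward; lengths in mm; the calibration is good to about 2 mm. A picture is of the moment at which its call begins.
A pose or a line that the arm cannot do raises env.IKError and nothing moves.
- ticket.sign_off(): hands the job in, once; it reports no verdict.
Readings, each from a call of its own:
- readout.current_clock(): time.
- readout.current_joint_positions(): joint angles.
- readout.current_dq(): joint speeds.
- readout.current_effort(): joint torques, N m.
- readout.current_position(): TCP position.
- readout.current_tool_rot(): TCP orientation.
- readout.current_force(): force on the tool from outside, world axes, zero at the start.
- readout.current_torque(): the same for the moment, N m.
- readout.current_finger_gap(): finger opening in mm.
Only numpy, scipy, OpenCV 4.12 (cv2) and the standard library are available. Lean on these libraries where they do the work, as an engineer would, in place of code of your own. Each camera call takes 0.05 s, during which the arm holds its last target.

TASK

The table-top pottery wheel has tripped with a bowl still on it. First push its speed lever all the way back to the stop at the front end of its slot, the end towards the robot; only then reach a fingertip into the round well, press the sunken reset key right down, hold it down for about a second and let it spring back up. Leave the key in the square well, the bowl, the modelling tool and the jar alone, and leave the lever at its stop.

Things in the scene. Friction and masses are not known exactly. Their poses are not given: they have to be found in the camera images.
- wheel: Table-top pottery wheel, fixed, upright. Origin on the table under the middle of its console. x points from the machine's front (the side towards the robot, with mains rocker and vents) to its rear, y from the console towards the splash pan, z up; yaw within 0.4 rad of the robot's. Chassis 340 (x) by 500 (y) mm, y = -85 to +415 mm, 85 mm high. Unpowered.
- deck_mid (a point): Middle of the console's flat deck, 125 mm above the table, right above the wheel's origin; axes as the wheel's. The console is a white block 320 (x) by 170 (y) mm; the two finger wells (round, square) and the lever slot are in this deck.
- head_mid (a point): Middle of the wheel head's top, (0, 262, 142) mm in the wheel's frame: aluminium disc 200 mm across that turns stiffly by hand, with two 6 mm pins near its edge. Around it a round grey splash pan, 312 mm across its rim, rim 150 mm above the table.
- speed_lever (a joint): Travel of the speed lever along its slot, m: 0 = stopped, at the front end stop of the slot (the machine's -x end); up to 0.070 = full speed, towards the machine's rear (+x). Starts somewhere between 0.030 and 0.068. It slides with about 3 N of friction and stays where it is left; hard stops at both ends.
- lever_cap (a point): Top centre of the speed lever's cap, moving with it; axes as the wheel's. Black cap 18 (x) by 30 (y) by 18 (z) mm, top 34 mm and underside 16 mm above the deck, on a 10 by 8 mm stem; at the stop at (-50, -42, 159) mm in the wheel's frame. The slot, a flat dark strip with ticks, runs along x. The deck is clear for 55 mm to the rear of the cap at full speed.
- reset_key (a joint): Depth of the reset key below rest, m: 0 = up, 0.005 = fully down. Springs back up when let go; 1.5 N starts it, 5 N holds it fully down.
- reset_top (a point): Centre of the top face of the round reset key, moving with it; axes as the wheel's. Grey round key, 30 mm across, at the bottom of the round well, 18 mm under the deck (107 mm above the table) at rest; at (-75, 30, 107) mm in the wheel's frame.
- round_well (a point): Centre of the mouth of the round well, level with the deck, fixed to the wheel; axes as the wheel's. Round hole 46 mm across, straight upright walls, 40 mm deep, (-75, 30, 125) mm in the wheel's frame: the well nearer the machine's front.
- direction_key (a joint): Depth of the wheel-direction key below rest, m: 0 = up, 0.005 = fully down, sprung like the reset key. Not to be pressed.
- square_well (a point): Centre of the mouth of the square well, level with the deck; 44 by 44 mm, with a grey square key (28 by 28 mm) 18 mm down; (25, 30, 125) mm in the wheel's frame, 100 mm behind the round well.
- bowl: Loose clay-brown bowl with a wavy rim, 112 mm across, about 78 mm high, 0.45 kg, standing on the wheel head. Origin at the centre of its foot.
- modelling_tool: Loose wooden modelling tool, 170 mm long, 16 mm wide, 12 mm thick, lying roughly along the wheel's y on the rear part of the deck, its middle 115 to 130 mm behind the console's middle. Origin under the middle of its handle.
- slip_jar: Loose lidded glass jar, 56 mm across, 75 mm high, standing on the table beside the console's free (-y) side. Origin at the centre of its foot.
Things that resemble listed ones, but are neither listed nor needed, are in the scene too. What is shaped like the bowl but blue or red is not meant.

How it is judged:
By the outcome, as a careful person would: the job done as asked, in the order asked, and still so for the second after the job is handed in, with the robot touching nothing.
It also fails if it takes over 42 s, if anything falls off the work surface, if the arm or the gripper's body presses on something with over 40 N, if the wrist force passes 120 N, or if a joint passes its speed limit or range.

## Working session

There is one attempt and no reset: what is moved stays moved. The work goes in short steps, each a Python script; the robot and the scene stay as the last script left them, time stands still between calls to the robot, and variables do not carry over. Pictures are saved under pics/ and viewed, and the job is handed in when it is done.

```bash
ls; mkdir -p pics; python3 - <<'E'
from bench import env, claw, inverse_kinematics, camera, ticket, readout
import cv2,numpy as np,pickle
d={}
for n in("top","side"):
    c=camera(n); d[n]=c
    cv2.imwrite(f"pics/{n}0.png",cv2.resize(c["image"][:,:,::-1],(768,576),interpolation=cv2.INTER_CUBIC))
    print(n,c["fx"],c["fy"],c["cx"],c["cy"],c["k1"]);print(np.round(c["extrinsics"],3))
pickle.dump(d,open("c0.pkl","wb"))
print(readout.current_clock(),readout.current_tool_rot(),readout.current_finger_gap())
E
```

```text
pics
top 349.85787361022096 349.85787361022096 260.9230264589824 194.95427283535463 -0.01318120060656187
[[ 1.800000e-02 -9.950000e-01  9.900000e-02  4.484030e+02]
 [-1.000000e+00 -1.600000e-02  2.200000e-02  2.611300e+01]
 [-2.000000e-02 -1.000000e-01 -9.950000e-01  1.003093e+03]
 [ 0.000000e+00  0.000000e+00  0.000000e+00  1.000000e+00]]
side 458.14482466890144 458.14482466890144 253.2886895180317 194.28303710519836 0.0018116543547711096
[[ 9.71000e-01 -1.62000e-01  1.76000e-01  3.07513e+02]
 [-2.39000e-01 -6.58000e-01  7.14000e-01 -8.83499e+02]
 [ 0.00000e+00 -7.36000e-01 -6.77000e-01  9.83682e+02]
 [ 0.00000e+00  0.00000e+00  0.00000e+00  1.00000e+00]]
0.1 [-3.69530883e-01 -3.11966443e+00  2.35159950e-03] 85.20707125763528
```

View pics/top0.png

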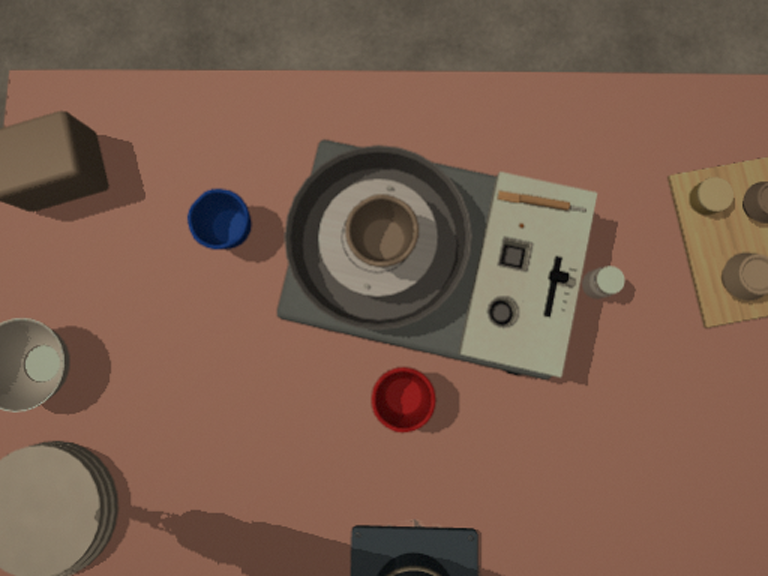

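View pics/side0.png

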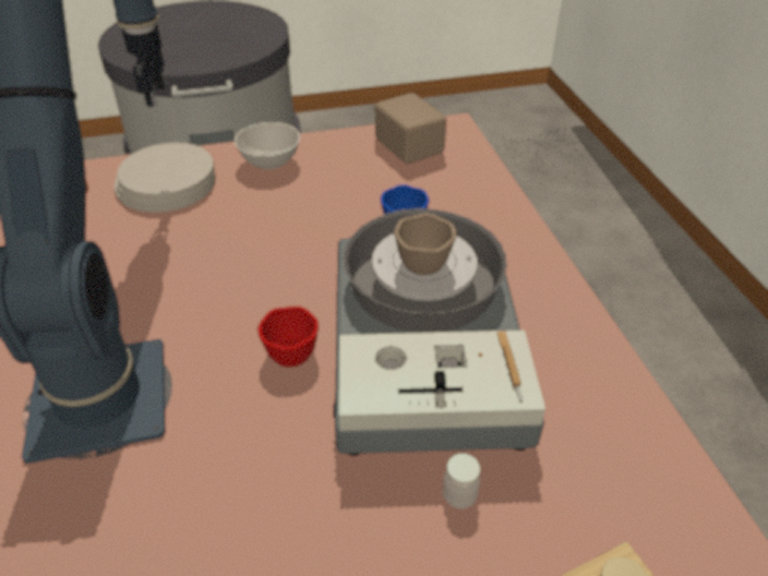

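The top view shows the console with deck corners near (500,173), (597,192), (562,377) and (461,355). The round well is at (502,312), the square well at (514,254) and the lever at (559,277). I'll zoom in on these next.

```bash
cat > h.py <<'E'
import numpy as np,cv2
def ray(c,u,v):
    K=np.array([[c["fx"],0,c["cx"]],[0,c["fy"],c["cy"]],[0,0,1]])
    p=cv2.undistortPoints(np.array([[[u,v]]],float),K,np.array([c["k1"],0,0,0,0]))[0,0]
    return np.array([p[0],p[1],1.])
def atz(c,u,v,z):
    E=c["extrinsics"];d=E[:3,:3]@ray(c,u,v);o=E[:3,3];return o+d*(z-o[2])/d[2]
def proj(c,P):
    E=np.linalg.inv(c["extrinsics"]);q=E[:3,:3]@np.asarray(P,float)+E[:3,3];x,y=q[:2]/q[2];s=1+c["k1"]*(x*x+y*y)
    return np.array([c["fx"]*x*s+c["cx"],c["fy"]*y*s+c["cy"]])
E
python3 - <<'E'
import pickle,cv2
from h import *
d=pickle.load(open("c0.pkl","rb"))
def crop(n,x0,y0,w,h,s,f):
    im=d[n]["image"][y0:y0+h,x0:x0+w,::-1]
    cv2.imwrite(f,cv2.resize(im,None,fx=s,fy=s,interpolation=cv2.INTER_NEAREST))
crop("top",300,108,130,148,4,"pics/tc.png")
crop("side",215,210,155,110,5,"pics/sc.png")
# heights at deck via depth
for n,pts in(("top",[(370,140),(330,220),(385,200)]),("side",[(250,240),(330,250)])):
    c=d[n]
    for u,v in pts:
        z=c["depth"][v,u];P=c["extrinsics"]@np.append(ray(c,u,v)*z,1);print(n,u,v,P[:3].round(1))
E
```

```text
top 370 140 [ 682.6 -231.6  121.2]
top 330 220 [ 476.2 -128.4  124.5]
top 385 200 [ 540.2 -308.5   -3.4]
side 250 240 [ 482.7 -139.5  124.8]
side 330 250 [ 664.6 -218.7  126. ]
```

View pics/tc.png

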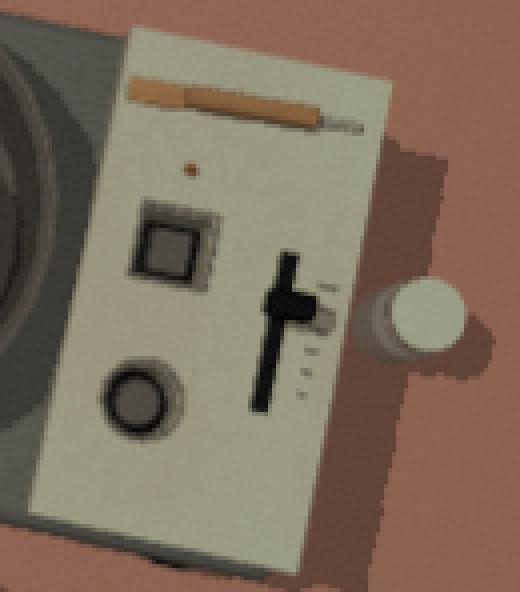

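View pics/sc.png

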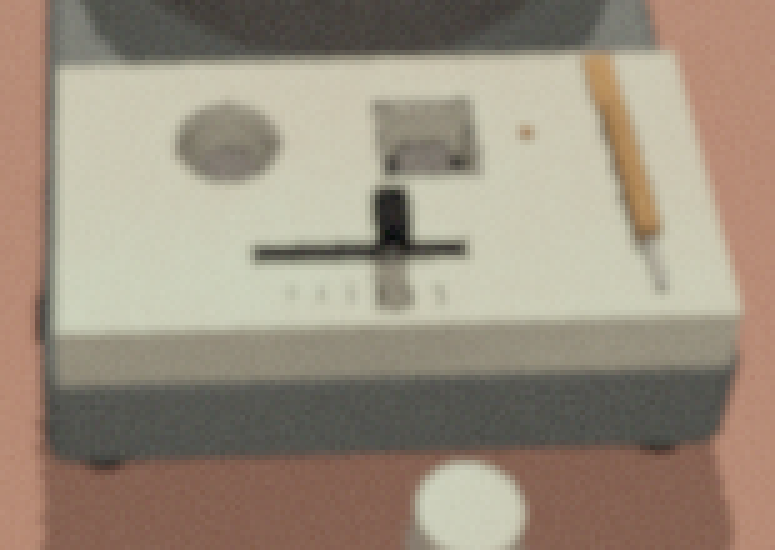

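```bash
cat > fit.py <<'E'
import pickle
from h import *
d=pickle.load(open("c0.pkl","rb"))
T=lambda x,y:(300+x/4-.5,108+y/4-.5)
S=lambda x,y:(215+x/5-.5,210+y/5-.5)
L={'RL':(160,85),'RR':(160,-85),'FR':(-160,-85),'FL':(-160,85),'rw':(-75,30),'sw':(25,30)}
M={'top':{'RL':T(132,27),'RR':T(392,80),'FR':T(298,574),'FL':T(30,513),'rw':T(142,399),'sw':T(174,246)},
'side':{'RL':S(677,50),'RR':S(742,315),'FR':S(52,333),'FL':S(55,66),'rw':S(228,143),'sw':S(424,136)}}
def fit(names):
    A=[];B=[];lab=[]
    for n in names:
        for k,p in M[n].items(): A.append(L[k]);B.append(atz(d[n],*p,125)[:2]);lab.append(n+k)
    A=np.array(A,float);B=np.array(B);a=A-A.mean(0);b=B-B.mean(0)
    th=np.arctan2((a[:,0]*b[:,1]-a[:,1]*b[:,0]).sum(),(a*b).sum())
    R=np.array([[np.cos(th),-np.sin(th)],[np.sin(th),np.cos(th)]]);t=B.mean(0)-R@A.mean(0)
    return th,R,t,list(zip(lab,(B-A@R.T-t).round(1).tolist()))
if __name__=="__main__":
    for n in(['top'],['side'],['top','side']):
        th,R,t,r=fit(n);print(n,th,t);[print(x) for x in r]
    for n,p in(('top',T(290,306)),('side',S(391,200))):
        print(n,'cap wheel',R.T@(atz(d[n],*p,159)[:2]-t))
E
python3 fit.py
```

```text
['top'] -0.20230348492449185 [ 575.28434031 -185.86984202]
('topRL', [-1.1, -0.5])
('topRR', [0.3, 0.2])
('topFR', [0.1, 0.3])
('topFL', [0.4, -0.8])
('toprw', [0.4, 0.6])
('topsw', [-0.2, 0.2])
['side'] -0.2078185338193242 [ 575.61864451 -183.45521052]
('sideRL', [3.0, 0.7])
('sideRR', [0.3, -1.1])
('sideFR', [-1.4, -0.4])
('sideFL', [-1.6, 0.9])
('siderw', [0.3, -0.9])
('sidesw', [-0.6, 0.8])
['top', 'side'] -0.20507725675211386 [ 575.45132905 -184.66266942]
('topRL', [-1.4, -1.2])
('topRR', [0.5, -0.6])
('topFR', [0.0, -1.4])
('topFL', [-0.1, -2.3])
('toprw', [0.1, -0.8])
('topsw', [-0.4, -0.9])
('sideRL', [3.3, 1.5])
('sideRR', [0.2, -0.3])
('sideFR', [-1.4, 1.2])
('sideFL', [-1.1, 2.5])
('siderw', [0.6, 0.5])
('sidesw', [-0.4, 1.9])
top cap wheel [ -3.42776429 -40.75149221]
side cap wheel [ -1.4346529  -38.36994403]
```

```bash
cat > g.py <<'E'
import numpy as np
th=-0.204;R=np.array([[np.cos(th),-np.sin(th)],[np.sin(th),np.cos(th)]]);t=np.array([575.4,-185.2])
a=(np.pi+th)/2;ORI=(np.array([np.cos(a),np.sin(a),0])*np.pi)
if True: ORI=-ORI
def P(x,y,ztip): return [*(R@[x,y]+t),ztip+73]
E
python3 - <<'E'
from bench import *
from bench import env, claw, inverse_kinematics, camera, ticket, readout
from g import *
import cv2
print(inverse_kinematics([157.7,656.3,400],readout.current_tool_rot()))
print(inverse_kinematics(P(45,-42,300),ORI),inverse_kinematics(P(45,-42,139),ORI),inverse_kinematics(P(-75,30,101),ORI))
claw.move_gripper(0)
print(readout.current_finger_gap(),readout.current_clock())
env.move_linear([157.7,656.3,400],velocity=200)
env.movep(P(45,-42,300),ORI)
env.move_linear(P(45,-42,180),velocity=150)
print(readout.current_position(),P(45,-42,180),readout.current_force(),readout.current_clock())
c=camera("side");cv2.imwrite("pics/s1.png",cv2.resize(c["image"][120:340,180:400,::-1],None,fx=2.7,fy=2.7,interpolation=cv2.INTER_CUBIC))
E
```

```text
[-1.42263134  0.52161695  0.03279374  1.27587358 -0.01679103  1.34586675
 -0.0554354 ]
[-0.10605022  0.59183587  0.74070382  1.40242124 -0.40131209  1.300709
  2.02263488] [ 0.07951731  0.65943876  0.37042552  1.61624524 -0.28269131  0.91922618
  1.91847821] [-1.47952093e-03  5.37530561e-01  2.71013693e-01  1.98918824e+00
 -2.30367009e-01  6.43884936e-01  1.78501621e+00]
0.057552023091407126 0.8667
[ 611.28163374 -235.81271225  253.96709081] [np.float64(610.9581869085821), np.float64(-235.44555048732514), 253] [-0.27306215 -0.47958547  0.3315082 ] 5.9333
```

View pics/s1.png

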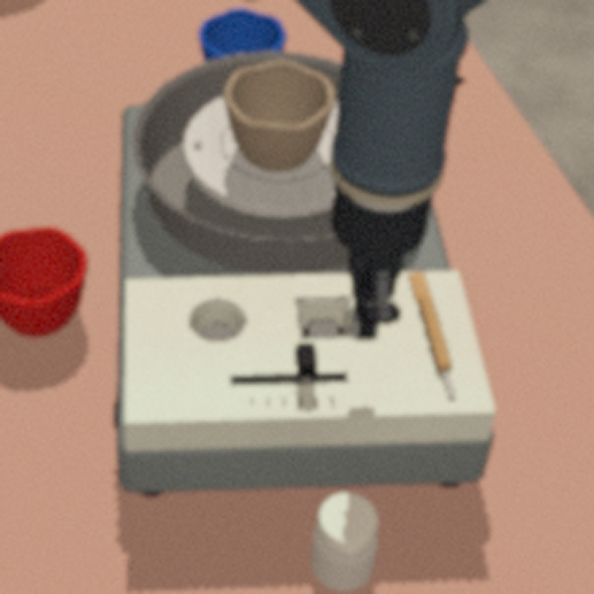

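The closed finger is over the deck behind the cap, with its tip at about (368,335). Nothing has been touched yet. I'll lower it and push.

```bash
python3 - <<'E'
from bench import env, claw, inverse_kinematics, camera, ticket, readout
from g import *
import cv2
def st():
    env.wait(0.1)
    f=np.array(readout.current_force());p=np.array(readout.current_position())
    return (R.T@f[:2]).round(1),f[2].round(1),(R.T@(p[:2]-t)).round(1),p[2].round(1)-73
env.move_linear(P(45,-42,138),velocity=100);print(st())
env.move_linear(P(0,-42,138),velocity=60);print(st())
env.move_linear(P(-23,-42,138),velocity=40);print(st())
x=-23
while x>-38:
    x-=1.5;env.move_linear(P(x,-42,138),velocity=30);s=st();print(x,s)
    if abs(s[0][0])>12: break
print(readout.current_clock())
c=camera("side");cv2.imwrite("pics/s2.png",cv2.resize(c["image"][190:340,200:400,::-1],None,fx=4,fy=4,interpolation=cv2.INTER_CUBIC))
E
```

```text
(array([0.3, 0.2]), np.float64(0.4), array([ 45.3, -42.3]), np.float64(138.8))
(array([-0.1,  0.1]), np.float64(0.6), array([ -0., -42.]), np.float64(137.9))
(array([ 0.2, -0.7]), np.float64(-0.2), array([-23.2, -42.1]), np.float64(138.0))
-24.5 (array([0.8, 1.4]), np.float64(-0.2), array([-24.4, -42. ]), np.float64(138.0))
-26.0 (array([ 1.7, -0.5]), np.float64(-0.8), array([-25.9, -42. ]), np.float64(138.0))
-27.5 (array([2.1, 0. ]), np.float64(-2.0), array([-27.6, -42. ]), np.float64(138.0))
-29.0 (array([2. , 0.2]), np.float64(-0.6), array([-29.1, -42. ]), np.float64(138.0))
-30.5 (array([ 2.3, -0.6]), np.float64(-0.3), array([-30.6, -42. ]), np.float64(138.0))
-32.0 (array([ 5.6, -0.5]), np.float64(-2.3), array([-31.2, -42. ]), np.float64(138.1))
-33.5 (array([11.2, -0.9]), np.float64(-5.8), array([-31.5, -41.9]), np.float64(138.3))
-35.0 (array([15.5, -1.2]), np.float64(-9.6), array([-31.8, -41.9]), np.float64(138.5))
11.275
```

View pics/s2.png

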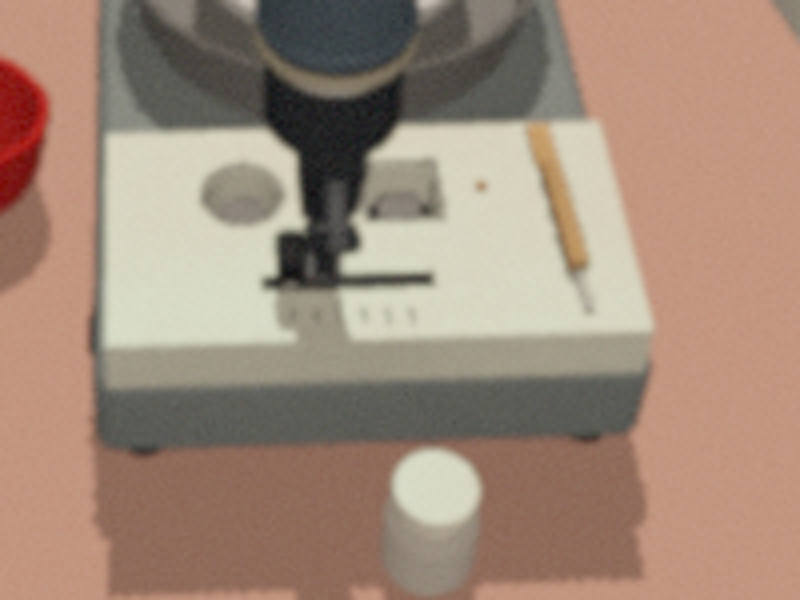

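The lever met its hard stop with the finger at x≈-31, where I expected -30. Next I'll retreat, check, then go to the round well.

```bash
python3 - <<'E'
from bench import env, claw, inverse_kinematics, camera, ticket, readout
from g import *
import cv2
env.move_linear(P(-15,-42,138),velocity=80)
env.move_linear(P(-15,-42,190),velocity=150)
env.move_linear(P(-75,30,190),velocity=150)
env.move_linear(P(-75,30,140),velocity=120)
env.wait(0.1)
print(readout.current_clock(),readout.current_force())
for n,(y0,x0) in{"side":(190,200),"top":(108,290)}.items():
    c=camera(n);cv2.imwrite(f"pics/{n}3.png",cv2.resize(c["image"][y0:y0+150,x0:x0+180,::-1],None,fx=4,fy=4,interpolation=cv2.INTER_CUBIC))
E
```

```text
13.6667 [ 0.13936218 -0.44204179 -0.16014901]
```

View pics/side3.png

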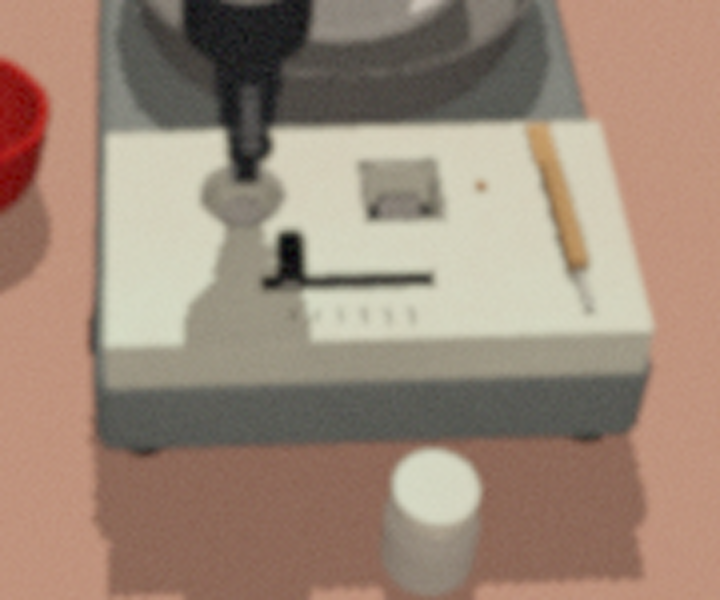

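View pics/top3.png

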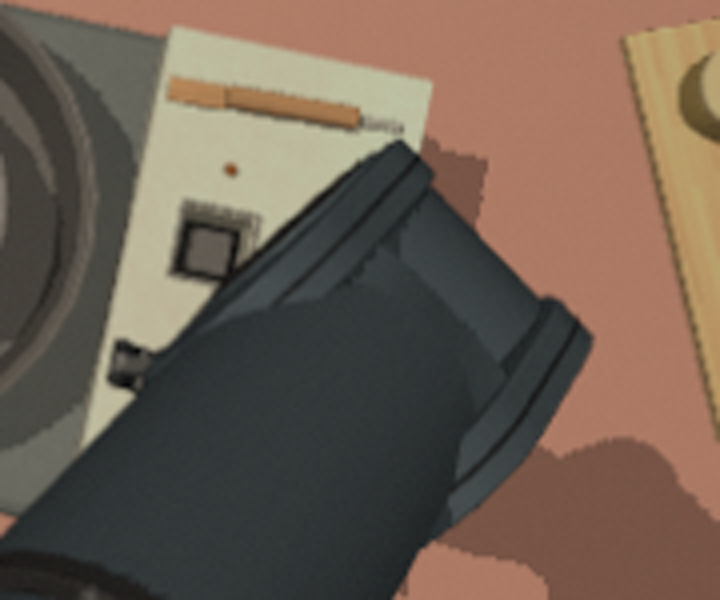

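The lever cap now sits near the slot's front end, at (290,243) with the strip running from 263 to 432. The fingertip is over the round well. I'll check the lever position numerically before pressing.

```bash
python3 - <<'E'
import pickle
from h import *
from g import R,t
c=pickle.load(open("c0.pkl","rb"))["side"]
S=lambda x,y:(200+x/4-.5,190+y/4-.5)
for n,p,z in(("strip front",(263,283),125),("strip rear",(433,277),125),("stem foot",(290,282),125),("captop",(290,238),159)):
    print(n,R.T@(atz(c,*S(*p),z)[:2]-t))
for w in [(-50,-42,159),(-50,-42,141),(-50,-42,125)]:
    q=proj(c,[*(R@w[:2]+t),w[2]]);print(w,(q+.5-[200,190])*4)
E
```

```text
strip front [-65.64267133 -39.99997118]
strip rear [ 36.56444862 -39.19974457]
stem foot [-49.44969734 -39.83771888]
captop [-50.0437284  -34.49201818]
(-50, -42, 159) [290.94172358 247.81014385]
(-50, -42, 141) [290.07747785 267.61916586]
(-50, -42, 125) [289.3254293  284.85724049]
```

The cap is at x=-50.0, which is the stop. Now I'll press the key.

```bash
python3 - <<'E'
from bench import env, claw, inverse_kinematics, camera, ticket, readout
from g import *
import cv2
def st():
    env.wait(0.05)
    f=np.array(readout.current_force());p=np.array(readout.current_position())
    return (R.T@f[:2]).round(1),f[2].round(1),(p[2]-73).round(1)
z=110
env.move_linear(P(-75,30,z),velocity=50);env.wait(.2);s=st();print(s)
ok=abs(s[1])<4 and max(abs(s[0]))<4
while ok and z>97:
    z-=1;env.move_linear(P(-75,30,z),velocity=20);s=st();print(z,s)
    if s[1]>14: break
    if max(abs(s[0]))>8: ok=False
t0=readout.current_clock()
if ok:
    env.wait(0.6);print(st())
    c=camera("side");cv2.imwrite("pics/s4.png",cv2.resize(c["image"][190:340,200:400,::-1],None,fx=4,fy=4,interpolation=cv2.INTER_CUBIC))
    env.wait(0.35);print(st(),readout.current_clock()-t0)
env.move_linear(P(-75,30,112),velocity=60);print(st())
env.move_linear(P(-75,30,200),velocity=150);print(st(),readout.current_clock())
E
```

```text
(array([-0.2, -0. ]), np.float64(-0.2), np.float64(110.2))
109 (array([-0.3,  0.2]), np.float64(-0.1), np.float64(109.0))
108 (array([ 0.2, -0.5]), np.float64(0.1), np.float64(108.0))
107 (array([0.3, 1.1]), np.float64(0.1), np.float64(107.0))
106 (array([0.5, 0.4]), np.float64(1.9), np.float64(106.1))
105 (array([ 0.3, -0.1]), np.float64(1.7), np.float64(105.0))
104 (array([ 0.3, -0.3]), np.float64(3.2), np.float64(104.0))
103 (array([-0.7, -0.5]), np.float64(3.9), np.float64(103.0))
102 (array([-0.3,  0.2]), np.float64(3.8), np.float64(102.0))
101 (array([-2.4,  0.5]), np.float64(12.9), np.float64(101.6))
100 (array([-5.1,  2.1]), np.float64(25.7), np.float64(101.4))
(array([-6.2,  1.7]), np.float64(23.6), np.float64(101.4))
(array([-5.9,  2.2]), np.float64(25.4), np.float64(101.4)) 1.1000000000000014
(array([ 1.2, -0.8]), np.float64(0.1), np.float64(111.6))
(array([-0.3, -0.3]), np.float64(0.6), np.float64(199.0)) 20.05
```

View pics/s4.png

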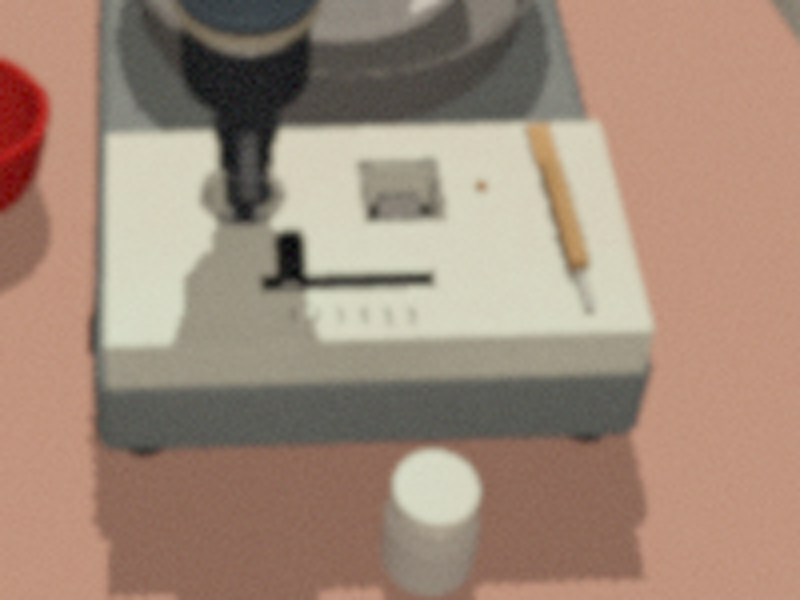

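The finger was inside the well at (243,205), and the key bottomed out at about 5 mm and was held for 1.1 s. I'll move clear, take a final look and compare it with the first images.

```bash
python3 - <<'E'
from bench import env, claw, inverse_kinematics, camera, ticket, readout
from g import *
from h import *
import cv2,pickle
p=P(-75,30,290)
env.move_linear(p,velocity=200)
env.wait(.2)
d=pickle.load(open("c0.pkl","rb"));o=[]
for n in("side",):
    c=camera(n)
    o=np.hstack([d[n]["image"][110:340,180:380],c["image"][110:340,180:380]])
    cv2.imwrite("pics/fin.png",cv2.resize(o[:,:,::-1],None,fx=2,fy=2,interpolation=cv2.INTER_CUBIC))
    for w in((-75,30),(25,30)):
        u,v=proj(c,[*(R@w+t),107]).round().astype(int)
        for k in(d[n],c):
            z=np.median(k["depth"][v-1:v+2,u-1:u+2]);print(w,(k["extrinsics"]@np.append(ray(k,u,v)*z,1))[:3].round(1))
print(readout.current_clock(),readout.current_force())
E
```

```text
(-75, 30) [ 508.5 -140.3  107.4]
(-75, 30) [ 508.5 -140.4  107.6]
(25, 30) [ 605.3 -160.8  107.6]
(25, 30) [ 605.2 -161.1  107.9]
20.9 [-0.02985626 -0.56810219  0.69860197]
```

View pics/fin.png

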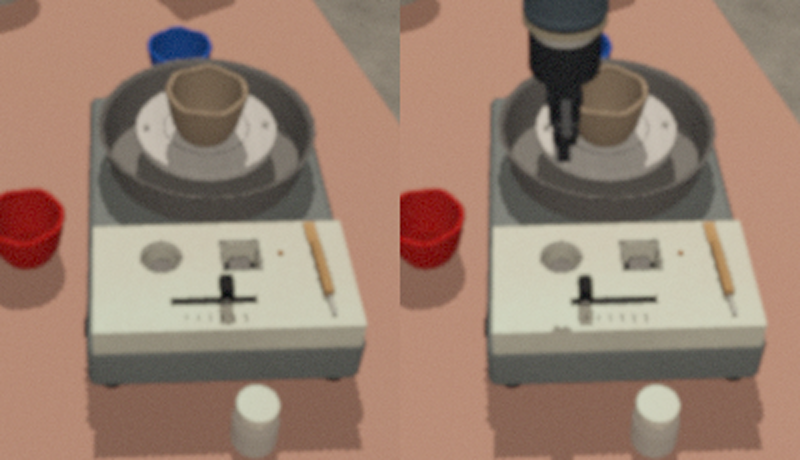

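The before and after views match, except that the lever is now at the front end, at (585,290). Both keys are at 107 mm, and the bowl, tool and jar haven't moved.

```bash
python3 -c "
from bench import ticket
ticket.sign_off()"
```

```text
the job is handed in; nothing more can be done
```

The speed lever is at its front stop, and the reset key was pressed after that. I handed the job in at about 21 s on the robot's clock, against the 42 s limit.

- **Lever:** I pushed it with the closed fingers until the force rose from about 2 N to 15.5 N against a hard stop. The side camera then put the cap at x = -50.0 mm, which is the stop position.
- **Reset key:** I pressed it about 5 mm with the force levelling off at about 25 N, held it there for 1.1 s and let go. The camera depth puts its top back at about 107.5 mm, the same as before.
- **Left alone:** The key in the square well is at its original height. The bowl, modelling tool and jar look unmoved in the before and after side views. The gripper finished clear of everything.

No check failed. The two cameras disagreed by about 2 mm on the wheel's y position, within the calibration tolerance, so I used a value in between.

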